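Pick out the full hardener flasks and ready the carrier

ROBOT

A 6-joint arm with a two-finger parallel gripper is mounted at the origin on a cart in front of the work surface, level with it; the furniture and walls round the work are solid. World frame = base frame: x ahead of the robot, y to its left, z up, the work surface at z = 0. Lengths are in m, angles in rad, forces in N, time in s.
With the tool pointing down it reaches from about 0.375 to 0.975 m from the base axis. Payload 3.8 kg.
Tool frame: the origin (TCP) lies midway between the tips of the shut fingers; the grasp point (between the pads) lies 19 mm behind it; z points along the fingers, y is the line along which they close (so a half turn about z gives the same grasp; the last joint's range is limited). The gripper opens to 85 mm and grips with 20 to 120 N. Pads are 22 mm wide; open, the fingers measure 114 mm over their backs; the gripper's body (76 mm by 85 mm) begins 54 mm behind the grasp point. The pads swing forward as they close: fully open they stand 13 mm farther back than shut.
Start: joints at [-1.311, 0.264, 1.604, -0, 1.274, -0.037], TCP at [0.197, -0.645, 0.231] pointing down, gripper open.
Joint ranges: [-2.63, 2.63], [-0.94, 2.18], [0.31, 2.57], [-1.31, 4.45], [0, 2.66], [-2.55, 2.55]. Speed limits (rad/s): [2.57, 2.57, 3.14, 3.14, 3.14, 3.14].

INTERFACE

Orientations are given as a rotation vector (axis times angle).
In Python, from workcell import read_state, vision, ticket gives the robot as it stands. The module is installed in compiled form; this text tells all that it offers.
- The arm moves only by the tool jog_arm, never from a script. Its arguments are lists of equal length, an entry for each row: "turn": the turn, a rotation vector about the tool's x, y, z in rad, a list of three; "delta_pos": the shift along the tool's x, y, z in m, a list of three; "gripper": the finger opening in m, from 0 to 0.0854. In form: {"turn": [[rx, ry, rz], ...], "delta_pos": [[dx, dy, dz], ...], "gripper": [gripper, ...]}. A call has 1 to 20 rows; each row shifts and turns the commanded pose from where the row before left it, along the tool's axes as they then stand; what a row does not reach is not made up. A row lasts 1/12 s, in which the tool goes at most 41.7 mm and 7.16 degrees, less where a joint would pass 70% of its speed; a pose out of reach is approached as far as the arm can. A call with a gripper value outside its range is refused whole. The fingers move at their own pace and stop on an object; "grip_force" is the grip in N (left out, the last holds). Time passes only in rows, so rows that do not move let the fingers close. It gives the time, the measured TCP pose, the force, the opening and the grip force at its end, in the units of the state.
- read_state(): the state, without advancing time (a new reading comes with each control period).
- vision.read_camera(name): name is "scene" or "top"; returns the picture (480x640x3 uint8, red, green, blue); there is no depth.
- vision.calibration(name): a dict with "vfov" (degrees; the focal length in pixels is half the picture's height over the tangent of half this angle, whatever the lens; pixels are square), "cx", "cy" (the principal point, pixels), "dist" ([k1, k2, p1, p2, k3] as OpenCV has them; the pictures are not rectified), "R" (3x3) and "t" (3): a world point X has camera coordinates R X + t. Camera axes: x right, y down, z forward; pixel columns grow to the right and rows downward; lengths in m; the calibration is good to about 2 mm. A picture is of the moment at which its call begins. calibration takes no time and is no camera call.
- ticket.finish_job(): hands the job in; it is judged then, once.
The state is a dict: "time": time; "q": joint angles; "joint_vel": joint speeds; "joint_torque": joint torques, N m; "tool_pos": TCP position; "tcp_rot": TCP orientation; "wrist_force": force on the tool from outside, world axes, zero at the start; "torque": the same for the moment, N m; "width": opening from 0.0 (shut) to 1.0 (fully open); "grip_force": force on a finger pad.
Only numpy, scipy, OpenCV 4.12 (cv2) and the standard library are available. Lean on these libraries where they do the work, as an engineer would, in place of code of your own. Each camera call takes 0.05 s, during which the arm holds its last target. There are 200 camera calls.

TASK

The three aluminium hardener flasks look alike, but some are full and some are used up: lift each to feel its weight, stand the full ones in bays of the red carrier and the empty ones in the blue tray, all upright and set down gently, and then swing the carrier's folded handle fully upright so it is ready to be carried out. Do not let a flask fall over, and leave the paint cup and the roll of tape where they are.

Things in the scene. Friction and masses are not known exactly. Their poses are not given: they have to be found in the camera images.
- flask_a: Aluminium screw flask, opaque, white label with orange band, black cap; 54 mm across, 148 mm tall. The ribbed cap, 36 mm across, takes the top 26 mm and can be gripped from above; below it the shoulder widens. Origin at the centre of the underside, z up. All three look the same: full ones weigh 0.30 to 0.44 kg, empty ones 0.045 to 0.08 kg; only weight tells, and how many are full is not known.
- flask_b: Aluminium screw flask, opaque, white label with orange band, black cap; 54 mm across, 148 mm tall. The ribbed cap, 36 mm across, takes the top 26 mm and can be gripped from above; below it the shoulder widens. Origin at the centre of the underside, z up. All three look the same: full ones weigh 0.30 to 0.44 kg, empty ones 0.045 to 0.08 kg; only weight tells, and how many are full is not known.
- flask_c: Aluminium screw flask, opaque, white label with orange band, black cap; 54 mm across, 148 mm tall. The ribbed cap, 36 mm across, takes the top 26 mm and can be gripped from above; below it the shoulder widens. Origin at the centre of the underside, z up. All three look the same: full ones weigh 0.30 to 0.44 kg, empty ones 0.045 to 0.08 kg; only weight tells, and how many are full is not known.
- carrier: Red sheet-steel flask carrier, fixed to the bench, 210 mm long (its x), 72 mm wide (its y), walls 50 mm high, with three bays in a row along its x at -69, 0 and +69 mm, and an ear outside each end, 102 mm high, that carries the handle's pivot 85 mm up. Origin at the centre of the underside, z up.
- bay_near (a point): Centre of the floor of the near one of the carrier's three square bays (near and far as seen from the robot), on the floor's top side, z up, x along the row. The bay is 66 mm square inside; its floor is 5 mm above the bench, its side walls reach 50 mm and the partitions between bays 45 mm above the bench.
- bay_mid (a point): Centre of the floor of the middle one of the carrier's three square bays (near and far as seen from the robot), on the floor's top side, z up, x along the row. The bay is 66 mm square inside; its floor is 5 mm above the bench, its side walls reach 50 mm and the partitions between bays 45 mm above the bench.
- bay_far (a point): Centre of the floor of the far one of the carrier's three square bays (near and far as seen from the robot), on the floor's top side, z up, x along the row. The bay is 66 mm square inside; its floor is 5 mm above the bench, its side walls reach 50 mm and the partitions between bays 45 mm above the bench.
- handle (a joint): Swing handle of the carrier, a steel bail 238 mm wide; rad. 0 is fully upright over the bays, at its stop; it grows to 1.65 as it folds down to the right (the carrier's -y). Pivot axis: the carrier's x, 85 mm above the carrier's origin. Stiff hinge (0.25 N m): it stays where left. Starts at 1.2 to 1.55. Upright, it blocks the bays from above.
- handle_grip (a point): Middle of the black grip sleeve (22 mm in diameter, 100 mm long, along the carrier's x) on the crossbar of the handle, 117 mm from the pivot axis; x along the sleeve. With the handle upright it is 202 mm above the bench; its underside is 38 mm above the caps of flasks in the bays.
- tray: Blue plastic tray, fixed to the bench, 150 mm long (its x) by 90 mm wide (its y), 40 mm high, walls 4 mm thick. Origin at the centre of the underside, z up.
- tray_floor (a point): Centre of the tray's inner floor, 5 mm above the bench; the floor inside is 142 by 82 mm.
- carton_corner (a point): Fixed obstacle: lowest front edge of a blue carton that hangs above the bench behind the flasks. The carton fills the space from here 0.15 m farther from the robot, 0.12 m to either side, and up to 0.25 m higher. Keep the arm and gripper clear of it, also when swinging over from the start.
- mixing_cup: Bystander: plastic paint cup with a paper strainer in it, 92 mm wide, 104 mm tall. Origin at the centre of the underside.
- tape_roll: Bystander: roll of masking tape lying flat, 98 mm in diameter, 24 mm high. Origin at the centre of the underside.

How it is judged:
On the way:
1. the full flasks stand in the carrier's bays and the empty ones in the tray while the handle is still folded ((((x of flask_a in the frame of carrier between -0.085 and 0.085 m and y of flask_a in the frame of carrier between -0.02 and 0.02 m and z of flask_a in the frame of carrier between -0.01 and 0.015 m and angle between flask_a's own z axis and vertical below 0.12 rad) and contact force between flask_a and carrier above 1.9 N) or ((x of flask_a in the frame of tray between -0.055 and 0.055 m and y of flask_a in the frame of tray between -0.03 and 0.03 m and z of flask_a in the frame of tray between -0.01 and 0.015 m and angle between flask_a's own z axis and vertical below 0.12 rad) and contact force between flask_a and tray below 1.6 N)) and (((x of flask_b in the frame of carrier between -0.085 and 0.085 m and y of flask_b in the frame of carrier between -0.02 and 0.02 m and z of flask_b in the frame of carrier between -0.01 and 0.015 m and angle between flask_b's own z axis and vertical below 0.12 rad) and contact force between flask_b and carrier above 1.9 N) or ((x of flask_b in the frame of tray between -0.055 and 0.055 m and y of flask_b in the frame of tray between -0.03 and 0.03 m and z of flask_b in the frame of tray between -0.01 and 0.015 m and angle between flask_b's own z axis and vertical below 0.12 rad) and contact force between flask_b and tray below 1.6 N)) and (((x of flask_c in the frame of carrier between -0.085 and 0.085 m and y of flask_c in the frame of carrier between -0.02 and 0.02 m and z of flask_c in the frame of carrier between -0.01 and 0.015 m and angle between flask_c's own z axis and vertical below 0.12 rad) and contact force between flask_c and carrier above 1.9 N) or ((x of flask_c in the frame of tray between -0.055 and 0.055 m and y of flask_c in the frame of tray between -0.03 and 0.03 m and z of flask_c in the frame of tray between -0.01 and 0.015 m and angle between flask_c's own z axis and vertical below 0.12 rad) and contact force between flask_c and tray below 1.6 N)) and contact force between each of flask_a, flask_b, flask_c and the fingers below 0.5 N and value of joint handle above 0.5 rad), for 0.2 s.
At the end, for the whole second after the job is handed in: Every full flask (one that presses on the carrier with over 1.9 N) stands upright (within 7 degrees) on the floor of a carrier bay and every empty one (pressing with under 1.6 N) upright on the floor of the tray, released and at rest, and the carrier's handle is upright to within 0.12 rad ((((x of flask_a in the frame of carrier between -0.085 and 0.085 m and y of flask_a in the frame of carrier between -0.02 and 0.02 m and z of flask_a in the frame of carrier between -0.01 and 0.015 m and angle between flask_a's own z axis and vertical below 0.12 rad) and contact force between flask_a and carrier above 1.9 N) or ((x of flask_a in the frame of tray between -0.055 and 0.055 m and y of flask_a in the frame of tray between -0.03 and 0.03 m and z of flask_a in the frame of tray between -0.01 and 0.015 m and angle between flask_a's own z axis and vertical below 0.12 rad) and contact force between flask_a and tray below 1.6 N)) and (((x of flask_b in the frame of carrier between -0.085 and 0.085 m and y of flask_b in the frame of carrier between -0.02 and 0.02 m and z of flask_b in the frame of carrier between -0.01 and 0.015 m and angle between flask_b's own z axis and vertical below 0.12 rad) and contact force between flask_b and carrier above 1.9 N) or ((x of flask_b in the frame of tray between -0.055 and 0.055 m and y of flask_b in the frame of tray between -0.03 and 0.03 m and z of flask_b in the frame of tray between -0.01 and 0.015 m and angle between flask_b's own z axis and vertical below 0.12 rad) and contact force between flask_b and tray below 1.6 N)) and (((x of flask_c in the frame of carrier between -0.085 and 0.085 m and y of flask_c in the frame of carrier between -0.02 and 0.02 m and z of flask_c in the frame of carrier between -0.01 and 0.015 m and angle between flask_c's own z axis and vertical below 0.12 rad) and contact force between flask_c and carrier above 1.9 N) or ((x of flask_c in the frame of tray between -0.055 and 0.055 m and y of flask_c in the frame of tray between -0.03 and 0.03 m and z of flask_c in the frame of tray between -0.01 and 0.015 m and angle between flask_c's own z axis and vertical below 0.12 rad) and contact force between flask_c and tray below 1.6 N)) and contact force between each of flask_a, flask_b, flask_c and the fingers below 0.5 N and linear speed of each of flask_a, flask_b, flask_c below 0.03 m/s and value of joint handle below 0.12 rad); the robot touches nothing.
It fails at once if a flask is tipped over (more than 0.6 rad from upright) (angle between any of flask_a, flask_b, flask_c's own z axis and vertical above 0.6 rad).
It fails at once if a flask is dropped or thrown: it moves faster than 0.5 m/s while no finger touches it (a fall of over 12 mm) ((linear speed of flask_a above 0.5 m/s and contact force between flask_a and the fingers below 0.05 N) or (linear speed of flask_b above 0.5 m/s and contact force between flask_b and the fingers below 0.05 N) or (linear speed of flask_c above 0.5 m/s and contact force between flask_c and the fingers below 0.05 N)).
It fails at once if the cup or the tape roll is pushed more than 40 mm away, or the cup knocked over (distance of any of mixing_cup, tape_roll from where it was at the start of the episode above 0.04 m or angle between mixing_cup's own z axis and vertical above 0.6 rad).
It also fails if it takes over 72 s, if anything falls off the work surface, if the arm or the gripper's body presses on something with over 40 N, if the wrist force passes 120 N, or if a joint passes its speed limit or range.

## Working session

There is one attempt and no reset: what is moved stays moved. The work goes in short steps, Python scripts to look and compute and a tool call to move; the robot and the scene stay as the last step left them, time stands still between calls to the robot, and variables do not carry over. Pictures are saved under pics/ and viewed, at most 10 in all, crops included, and the job is handed in when it is done.

Besides the shell and the picture viewer there is one more tool, called after ">>>" as name(argument=value, ...) on one line, values as JSON. jog_arm: Moves the arm, as the interface text tells. Its arguments: {"type":"object","properties":{"turn":{"type":"array","items":{"type":"array","items":{"type":"number"}}},"delta_pos":{"type":"array","items":{"type":"array","items":{"type":"number"}}},"gripper":{"type":"array","items":{"type":"number"}},"grip_force":{"type":"number"}},"required":["turn","delta_pos","gripper"]}

```bash
mkdir -p pics
python3 - <<'E'
from workcell import read_state, vision
import cv2
for n in("scene","top"):
    im=vision.read_camera(n); cv2.imwrite(f"pics/{n}0.png",im[:,:,::-1])
    print(n,vision.calibration(n))
print(read_state())
E
```

```text
scene {'vfov': 49.402339716102546, 'cx': 315.27814651690176, 'cy': 235.5731495475485, 'dist': array([0.0135127, 0.       , 0.       , 0.       , 0.       ]), 'R': array([[-0.65122626, -0.75886816,  0.00484448],
       [-0.55230213,  0.46956336, -0.68881972],
       [ 0.52044857, -0.45125311, -0.72491649]]), 't': array([0.45816421, 0.33240759, 0.85220513])}
top {'vfov': 42.70590649851448, 'cx': 322.8611333914211, 'cy': 242.80448342249872, 'dist': array([-0.07619566,  0.        ,  0.        ,  0.        ,  0.        ]), 'R': array([[-0.02033984, -0.99978209, -0.00469719],
       [-0.99198457,  0.0207668 , -0.12464093],
       [ 0.12471132,  0.00212436, -0.9921908 ]]), 't': array([0.16859354, 0.53502667, 1.47462457])}
{'time': 0.1, 'q': array([-1.31089806e+00,  2.64698400e-01,  1.60525864e+00, -9.05896833e-06,
        1.27370224e+00, -3.68870934e-02]), 'joint_vel': array([ 0.00055278, -0.00144162, -0.00380285,  0.00064092,  0.00042455,
        0.00088158]), 'joint_torque': array([ 3.80472184e-04, -5.16705716e+01, -3.68591166e+01, -7.48839352e-05,
        6.31367991e-03, -3.29175816e-05]), 'tool_pos': array([ 0.19723324, -0.64483989,  0.23006121]), 'tcp_rot': array([-3.10503564e+00, -4.64180912e-01,  3.74496972e-04]), 'wrist_force': array([ 0.41056695,  0.04354398, -0.06716101]), 'torque': array([-0.00458614, -0.01917959, -0.0097379 ]), 'grip_force': 0.0, 'width': 0.9998821782474979}
```

View pics/scene0.png

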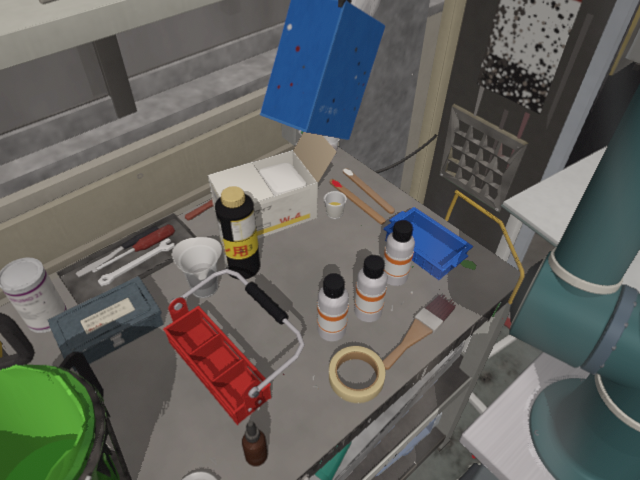

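View pics/top0.png

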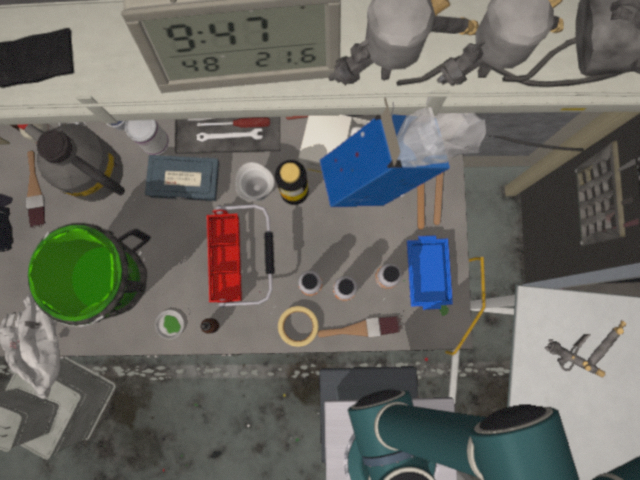

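The scene view shows three flasks with caps at about (333,285), (374,267) and (403,231), the red carrier at about (215,360), the handle grip at (266,302), and the tray at (428,242). In the top view the caps are at (310,282), (345,287) and (390,274). The carrier there is at (225,256), the grip at (269,252), the tray at (430,272) and the carton at (375,165).

```bash
cat > h.py <<'E'
import numpy as np, cv2
from workcell import read_state, vision
def K(n):
    c=vision.calibration(n); f=240/np.tan(np.radians(c["vfov"]/2))
    return np.array([[f,0,c["cx"]],[0,f,c["cy"]],[0,0,1]]),c
def ray(n,uv):
    k,c=K(n); p=cv2.undistortPoints(np.array([[uv]],float),k,c["dist"])[0,0]
    R=np.array(c["R"]);return -R.T@c["t"], R.T@np.array([p[0],p[1],1])
def plane(n,uv,z):
    o,d=ray(n,uv); return o+d*(z-o[2])/d[2]
def tri(uvs,uvt):
    A=[];b=[]
    for n,uv in(("scene",uvs),("top",uvt)):
        o,d=ray(n,uv);d=d/np.linalg.norm(d);P=np.eye(3)-np.outer(d,d);A.append(P);b.append(P@o)
    return np.linalg.lstsq(np.vstack(A),np.hstack(b),rcond=None)[0]
def blobs(mask,lo,roi):
    m=np.zeros_like(mask);x0,y0,x1,y1=roi;m[y0:y1,x0:x1]=mask[y0:y1,x0:x1]
    cs,_=cv2.findContours(m,cv2.RETR_EXTERNAL,cv2.CHAIN_APPROX_NONE)
    return sorted([c for c in cs if cv2.contourArea(c)>lo],key=cv2.contourArea,reverse=True)
def proj(n,X):
    k,c=K(n);return cv2.projectPoints(np.array([X],float),cv2.Rodrigues(np.array(c["R"]))[0],np.array(c["t"]),k,c["dist"])[0][0,0]
E
cat > m.py <<'E'
from h import *
np.set_printoptions(precision=4,suppress=True)
S=cv2.imread("pics/scene0.png");T=cv2.imread("pics/top0.png")
hs=cv2.cvtColor(S,cv2.COLOR_BGR2HSV);ht=cv2.cvtColor(T,cv2.COLOR_BGR2HSV)
dark=lambda h:cv2.inRange(h,(0,0,0),(180,255,48))
for n,h,roi in(("top",ht,(295,262,405,300)),("scene",hs,(315,215,420,305))):
    for c in blobs(dark(h),25,roi):
        (u,v),r=cv2.minEnclosingCircle(c);m=cv2.moments(c)
        print(n,"cap",m['m10']/m['m00'],m['m01']/m['m00'],"r",r,cv2.boundingRect(c),plane(n,(m['m10']/m['m00'],m['m01']/m['m00']),.148 if n=="top" else .137))
for n,h,roi in(("top",ht,(255,220,285,285)),("scene",hs,(235,270,295,330))):
    c=blobs(dark(h),25,roi)[0];print(n,"grip",cv2.minAreaRect(c))
red=lambda h:cv2.inRange(h,(0,150,60),(8,255,255))|cv2.inRange(h,(172,150,60),(180,255,255))
for n,h,roi in(("top",ht,(195,195,255,315)),("scene",hs,(155,290,280,425))):
    c=max(blobs(red(h),200,roi),key=cv2.contourArea)
    print(n,"car",cv2.minAreaRect(c)); b=cv2.boxPoints(cv2.minAreaRect(c))
    print(np.array([plane(n,p,.05) for p in b]))
blue=lambda h:cv2.inRange(h,(100,140,60),(125,255,255))
c=blobs(blue(ht),200,(400,225,460,315))[0];b=cv2.boxPoints(cv2.minAreaRect(c));print("tray",b,np.array([plane("top",p,.04) for p in b]))
for n in("scene","top"):print("flask",)
E
python3 m.py
python3 - <<'E'
import cv2,numpy as np
T=cv2.imread("pics/top0.png")[190:320,190:460]
cv2.imwrite("pics/topc.png",cv2.resize(T,(798,384),interpolation=cv2.INTER_CUBIC))
E
```

```text
top cap 390.82463186077644 273.4471218206158 r 6.837196350097656 (385, 267, 13, 14) [0.4511 0.0053 0.148 ]
top cap 309.1673525377229 280.9026063100137 r 6.708303928375244 (303, 275, 13, 13) [0.4382 0.1899 0.148 ]
top cap 345.74616457461644 286.3905160390516 r 6.727409362792969 (340, 280, 13, 14) [0.4241 0.1078 0.148 ]
scene cap 333.1141141141141 285.3492063492063 r 12.187392234802246 (323, 274, 21, 24) [0.4372 0.1891 0.137 ]
scene cap 373.3417959567466 266.2223789374706 r 11.710887908935547 (364, 255, 20, 23) [0.4229 0.1061 0.137 ]
scene cap 401.9742747673782 230.82977558839625 r 10.694472312927246 (393, 221, 19, 21) [0.4497 0.003  0.137 ]
top grip ((269.0000305175781, 252.50001525878906), (39.20178985595703, 7.340726375579834), 87.79740142822266)
scene grip ((266.2719421386719, 302.2384033203125), (51.747432708740234, 12.284910202026367), 43.726966857910156)
top car ((223.5138702392578, 255.48532104492188), (91.41983032226562, 31.90126609802246), 88.36341857910156)
[[0.6229 0.4422 0.05  ]
 [0.6234 0.3636 0.05  ]
 [0.3999 0.3581 0.05  ]
 [0.3991 0.4353 0.05  ]]
scene car ((213.39723205566406, 355.6982727050781), (136.0617218017578, 51.18756866455078), 50.42059326171875)
[[0.6432 0.4468 0.05  ]
 [0.6616 0.3533 0.05  ]
 [0.3828 0.3591 0.05  ]
 [0.3796 0.4391 0.05  ]]
tray [[406.5172 236.7931]
 [447.8448 234.3621]
 [452.1379 307.3448]
 [410.8103 309.7759]] [[ 0.5482 -0.0479  0.04  ]
 [ 0.5521 -0.1499  0.04  ]
 [ 0.3735 -0.1525  0.04  ]
 [ 0.37   -0.0518  0.04  ]]
flask
flask
```

View pics/topc.png

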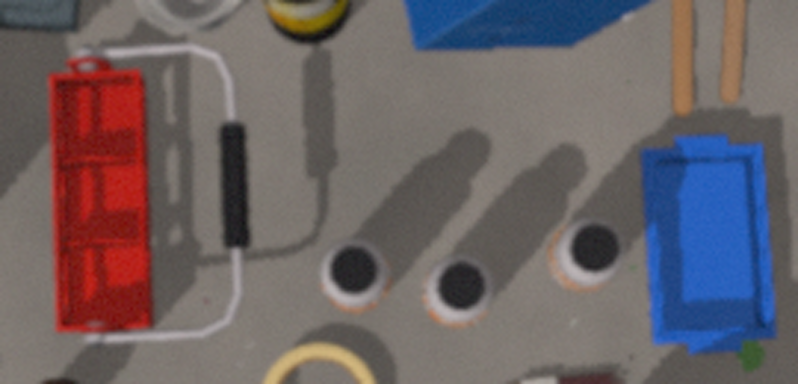

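The crop shows the carrier rim from about (52,72) to (150,330), the grip sleeve at (233,185) and the three caps. The tray spans about (641,150) to (775,340), with small tabs beyond its ends. The next script refines the carrier, tray, handle and carton positions.

```bash
python3 - <<'E'
from h import *
np.set_printoptions(precision=4,suppress=True)
k=2.956; P=lambda a,b:(190+a/k,190+b/k)
print("grip",tri((266.3,302.2),(269,252.5)))
print("gripends-z.1", plane("top",P(231,124),.1),plane("top",P(236,246),.1))
for nm,p in dict(TL=(52,75),BL=(59,331),BR=(151,328),TR=(143,72)).items(): print("car",nm,plane("top",P(*p),.05))
for nm,p in dict(TL=(641,150),BL=(655,343),BR=(775,338),TR=(762,145)).items(): print("tray",nm,plane("top",P(*p),.04))
for nm,p in dict(TL=(680,157),BL=(685,300),BR=(752,300),TR=(752,157)).items(): print("trayfloor",nm,plane("top",P(*p),.005))
# predicted rim corners of carrier in the scene for a hypothesis
for C in([.511,.4027],):
  for sx in(-1,1):
    for sy in(-1,1):
      a=.027;x=sx*.105;y=sy*.036
      print("pred car",sx,sy,proj("scene",(C[0]+x-a*y,C[1]+a*x+y,.05)),proj("top",(C[0]+x-a*y,C[1]+a*x+y,.05)))
for X in((.535,-.057,.04),(.535,-.147,.04),(.385,-.057,.04),(.385,-.147,.04)):print("pred tray",proj("scene",X),proj("top",X))
for s in((262,124),(352,138)):
  for t in((335,205),(440,180),(322,160),(445,165)): print("carton",s,t,tri(s,t), proj("top",tri(s,t)),proj("scene",tri(s,t)))
E
python3 - <<'E'
import cv2,numpy as np
T=cv2.imread("pics/scene0.png")[195:430,150:480]
cv2.imwrite("pics/sc.png",cv2.resize(T,None,fx=2.4,fy=2.4,interpolation=cv2.INTER_CUBIC))
E
```

```text
grip [0.509  0.2832 0.0976]
gripends-z.1 [0.5586 0.2858 0.1   ] [0.4611 0.2827 0.1   ]
car TL [0.6101 0.4389 0.05  ]
car BL [0.3983 0.4326 0.05  ]
car BR [0.3993 0.3573 0.05  ]
car TR [0.6109 0.3631 0.05  ]
tray TL [ 0.5384 -0.0483  0.04  ]
tray BL [ 0.3789 -0.054   0.04  ]
tray BR [ 0.3807 -0.1529  0.04  ]
tray TR [ 0.5405 -0.1492  0.04  ]
trayfloor TL [ 0.5361 -0.086   0.005 ]
trayfloor BL [ 0.415  -0.0855  0.005 ]
trayfloor BR [ 0.4137 -0.142   0.005 ]
trayfloor TR [ 0.5349 -0.1474  0.005 ]
pred car -1 -1 [265.2205 383.207 ] [238.3432 297.8378]
pred car -1 1 [229.552  411.2387] [208.6279 299.1916]
pred car 1 -1 [194.8113 305.9401] [235.7355 211.9915]
pred car 1 1 [160.6488 327.9627] [206.5285 213.4211]
pred tray [386.2035 227.5218] [410.426  242.0475]
pred tray [414.2822 208.9108] [446.9757 241.2868]
pred tray [440.1377 268.1469] [412.7168 303.4937]
pred tray [468.2601 246.689 ] [449.6898 302.6322]
carton (262, 124) (335, 205) [0.5919 0.1604 0.3687] [319.9705 193.6521] [285.2078 125.4054]
carton (262, 124) (440, 180) [0.6962 0.0008 0.2616] [394.5441 154.3016] [318.0568 117.3716]
carton (262, 124) (322, 160) [0.6681 0.1542 0.329 ] [322.509  160.4372] [261.2145 123.882 ]
carton (262, 124) (445, 165) [ 0.7353 -0.0213  0.2298] [402.3467 140.6537] [313.641  118.3466]
carton (352, 138) (335, 205) [0.5426 0.1097 0.3579] [346.7232 219.2584] [329.992  132.9608]
carton (352, 138) (440, 180) [ 0.6707 -0.0977  0.1785] [434.3901 174.3445] [360.3724 138.8244]
carton (352, 138) (322, 160) [0.5971 0.1112 0.3491] [345.1358 192.5582] [307.1603 122.8405]
carton (352, 138) (445, 165) [ 0.7069 -0.1228  0.1475] [442.1297 162.0216] [356.2529 138.504 ]
```

View pics/sc.png

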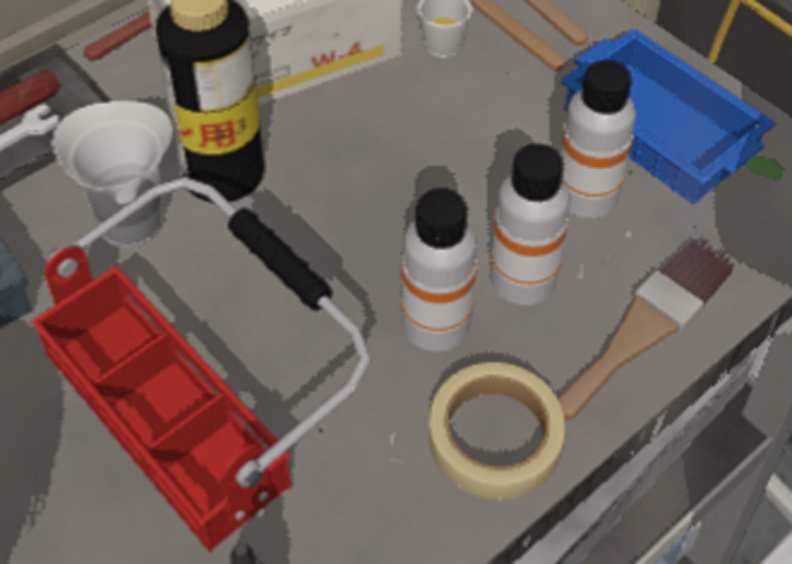

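The scene crop confirms the handle is folded at about 1.46 rad and the tray sides match my prediction. The carrier's corners sit a few pixels off, which puts its centre at x=0.505 and y=0.401. That agrees with the grip position and the 117 mm radius. Estimates:

| Item | Position |
|---|---|
| Carrier | (0.505, 0.401), yaw 0.03 |
| Tray | (0.46, -0.101) |
| Cap 1 | (0.438, 0.19) |
| Cap 2 | (0.4235, 0.107) |
| Cap 3 | (0.4505, 0.004) |

I'm moving over to the flask nearest the tray.

>>> jog_arm(turn=[[0, 0, 0.099], [0, 0, 0.099], [0, 0, 0.099], [0, 0, 0], [0, 0, 0], [0, 0, 0], [0, 0, 0], [0, 0, 0], [0, 0, 0], [0, 0, 0], [0, 0, 0], [0, 0, 0], [0, 0, 0], [0, 0, 0], [0, 0, 0], [0, 0, 0], [0, 0, 0], [0, 0, 0], [0, 0, 0], [0, 0, 0]], delta_pos=[[0, 0, 0], [0, 0, 0], [0, 0, 0], [0.0149, -0.038, 0], [0.0149, -0.038, 0], [0.0149, -0.038, 0], [0.0149, -0.038, 0], [0.0149, -0.038, 0], [0.0149, -0.038, 0], [0.0149, -0.038, 0], [0.0149, -0.038, 0], [0.0149, -0.038, 0], [0.0149, -0.038, 0], [0.0149, -0.038, 0], [0.0149, -0.038, 0], [0.0149, -0.038, 0], [0.0149, -0.038, 0], [0.0149, -0.038, 0], [0.0149, -0.038, 0], [0.0149, -0.038, 0]], gripper=[0.065, 0.065, 0.065, 0.065, 0.065, 0.065, 0.065, 0.065, 0.065, 0.065, 0.065, 0.065, 0.065, 0.065, 0.065, 0.065, 0.065, 0.065, 0.065, 0.065], grip_force=50)

```text
time: 1.77
tool_pos: [0.4507, 0.0026, 0.2311]
tcp_rot: [3.141, -0.0, 0.0]
wrist_force: [1.5, -0.1, 0.1]
width: 0.762
grip_force: 0.0
```

>>> jog_arm(turn=[[0, 0, 0], [0, 0, 0], [0, 0, 0], [0, 0, 0], [0, 0, 0], [0, 0, 0], [0, 0, 0], [0, 0, 0], [0, 0, 0], [0, 0, 0], [0, 0, 0], [0, 0, 0], [0, 0, 0], [0, 0, 0]], delta_pos=[[0, -0.0015, 0.02], [0, 0, 0.02], [0, 0, 0.02], [0, 0, 0.02], [0, 0, 0.015], [0, 0, 0.01], [0, 0, 0.01], [0, 0, 0], [0, 0, 0], [0, 0, 0], [0, 0, 0], [0, 0, 0], [0, 0, 0], [0, 0, 0]], gripper=[0.065, 0.065, 0.065, 0.065, 0.065, 0.065, 0.065, 0.065, 0.03, 0.03, 0.03, 0.03, 0.03, 0.03])

```text
time: 2.93
tool_pos: [0.4521, 0.0018, 0.1176]
tcp_rot: [3.141, -0.0, 0.004]
wrist_force: [0.9, -0.5, 5.5]
width: 0.406
grip_force: 49.0
```

>>> jog_arm(turn=[[0, 0, 0], [0, 0, 0], [0, 0, 0], [0, 0, 0], [0, 0, 0], [0, 0, 0], [0, 0, 0], [0, 0, 0], [0, 0, 0], [0, 0, 0]], delta_pos=[[0, 0, -0.01], [0, 0, -0.015], [0, 0, -0.015], [0, 0, -0.015], [0, 0, -0.01], [0, 0, -0.005], [0, 0, 0], [0, 0, 0], [0, 0, 0], [0, 0, 0]], gripper=[0.03, 0.03, 0.03, 0.03, 0.03, 0.03, 0.03, 0.03, 0.03, 0.03])

```text
time: 3.77
tool_pos: [0.45, 0.002, 0.1852]
tcp_rot: [-3.141, 0.0, 0.003]
wrist_force: [-0.7, 0.7, -1.3]
width: 0.407
grip_force: 48.7
```

Run:
```python
from h import *
for i in range(4):
    vision.calibration("top"); s=read_state(); print(s["wrist_force"],s["torque"],s["width"],s["tool_pos"])
S=vision.read_camera("scene")[:,:,::-1]; s=read_state();print(s["wrist_force"])
cv2.imwrite("pics/lift1.png",S)
```

```text
[-0.73920859  0.71748514 -1.33403544] [ 0.0179926   0.06117068 -0.00067999] 0.40745140840555144 [0.44999221 0.00200944 0.18515347]
[-0.73920859  0.71748514 -1.33403544] [ 0.0179926   0.06117068 -0.00067999] 0.40745140840555144 [0.44999221 0.00200944 0.18515347]
[-0.73920859  0.71748514 -1.33403544] [ 0.0179926   0.06117068 -0.00067999] 0.40745140840555144 [0.44999221 0.00200944 0.18515347]
[-0.73920859  0.71748514 -1.33403544] [ 0.0179926   0.06117068 -0.00067999] 0.40745140840555144 [0.44999221 0.00200944 0.18515347]
[ 0.12111396 -0.47916004 -0.83644359]
```

>>> jog_arm(turn=[[0, 0, 0], [0, 0, 0], [0, 0, 0], [0, 0, 0], [0, 0, 0], [0, 0, 0], [0, 0, 0], [0, 0, 0], [0, 0, 0], [0, 0, 0], [0, 0, 0], [0, 0, 0]], delta_pos=[[-0.003, 0.01, 0], [-0.004, 0.015, 0], [-0.005, 0.02, 0], [-0.005, 0.02, 0], [-0.004, 0.018, 0], [-0.003, 0.012, 0], [-0.002, 0.008, 0], [0, 0, 0], [0, 0, 0], [0, 0, 0], [0, 0, 0], [0, 0, 0]], gripper=[0.03, 0.03, 0.03, 0.03, 0.03, 0.03, 0.03, 0.03, 0.03, 0.03, 0.03, 0.03])

```text
time: 4.82
tool_pos: [0.425, -0.1005, 0.1862]
tcp_rot: [-3.141, -0.001, 0.0]
wrist_force: [0.2, 0.5, -0.5]
width: 0.403
grip_force: 48.7
```

Run:
```python
from h import *
w=[]
for i in range(5):
    S=vision.read_camera("scene");w.append(read_state()["wrist_force"])
print(np.array(w),np.mean(w,0)); cv2.imwrite("pics/tray1.png",S[150:400,150:500,::-1])
```

```text
[[ 0.77672695  0.71082214 -0.88747101]
 [-0.95324505  0.4752435  -0.28580554]
 [-0.49092046  0.5578537   0.07719101]
 [ 0.5140764   0.00834499 -0.95938471]
 [-0.14928384  0.0307174  -0.6897947 ]] [-0.0605292   0.35659635 -0.54905299]
```

View pics/tray1.png

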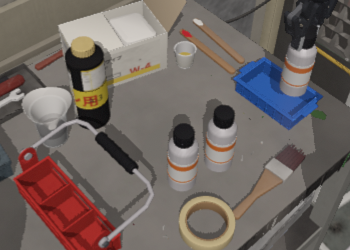

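The wrist reads about 0.55 N while holding, so this flask is empty. The picture shows it hanging upright over the tray with its base near crop (292,93), so I'm lowering it now.

>>> jog_arm(turn=[[0, 0, 0], [0, 0, 0], [0, 0, 0], [0, 0, 0], [0, 0, 0], [0, 0, 0], [0, 0, 0], [0, 0, 0], [0, 0, 0]], delta_pos=[[0, 0, 0.012], [0, 0, 0.012], [0, 0, 0.012], [0, 0, 0.01], [0, 0, 0.008], [0, 0, 0.005], [0, 0, 0.003], [0, 0, 0.001], [0, 0, 0]], gripper=[0.03, 0.03, 0.03, 0.03, 0.03, 0.03, 0.03, 0.03, 0.03])

```text
time: 5.82
tool_pos: [0.425, -0.1011, 0.1233]
tcp_rot: [3.142, -0.0, 0.0]
wrist_force: [0.3, 0.4, -0.5]
width: 0.406
grip_force: 48.7
```

>>> jog_arm(turn=[[0, 0, 0], [0, 0, 0], [0, 0, 0], [0, 0, 0], [0, 0, 0], [0, 0, 0], [0, 0, 0], [0, 0, 0], [0, 0, 0], [0, 0, 0], [0, 0, 0], [0, 0, 0], [0, 0, 0], [0, 0, 0], [0, 0, 0], [0, 0, 0]], delta_pos=[[0, 0, 0.001], [0, 0, 0], [0, 0, 0], [0, 0, 0], [0, 0, -0.01], [0, 0, -0.02], [0, 0, -0.03], [0, 0, -0.03], [0, 0, -0.015], [0, -0.03, 0], [0, -0.04, 0], [0, -0.04, 0], [0, -0.04, 0], [0, -0.04, 0], [0, -0.018, 0], [0, 0, 0]], gripper=[0.03, 0.045, 0.055, 0.065, 0.065, 0.065, 0.065, 0.065, 0.065, 0.065, 0.065, 0.065, 0.065, 0.065, 0.065, 0.065])

```text
time: 7.15
tool_pos: [0.4248, 0.1104, 0.2285]
tcp_rot: [-3.14, -0.007, -0.002]
wrist_force: [0.3, -0.2, -0.5]
width: 0.761
grip_force: 0.0
```

>>> jog_arm(turn=[[0, 0, 0], [0, 0, 0], [0, 0, 0], [0, 0, 0], [0, 0, 0], [0, 0, 0], [0, 0, 0], [0, 0, 0], [0, 0, 0], [0, 0, 0], [0, 0, 0], [0, 0, 0], [0, 0, 0]], delta_pos=[[0, 0, 0.02], [0, 0, 0.02], [0, 0, 0.02], [0, 0, 0.02], [0, 0, 0.015], [0, 0, 0.01], [0, 0, 0.006], [0, 0, 0], [0, 0, 0], [0, 0, 0], [0, 0, 0], [0, 0, 0], [0, 0, 0]], gripper=[0.065, 0.065, 0.065, 0.065, 0.065, 0.065, 0.065, 0.065, 0.03, 0.03, 0.03, 0.03, 0.03])

```text
time: 8.23
tool_pos: [0.4262, 0.1068, 0.1178]
tcp_rot: [3.141, 0.0, 0.005]
wrist_force: [-0.5, -3.2, 6.2]
width: 0.407
grip_force: 52.2
```

>>> jog_arm(turn=[[0, 0, 0], [0, 0, 0], [0, 0, 0], [0, 0, 0], [0, 0, 0], [0, 0, 0], [0, 0, 0], [0, 0, 0], [0, 0, 0]], delta_pos=[[0, 0, -0.01], [0, 0, -0.015], [0, 0, -0.02], [0, 0, -0.02], [0, 0, -0.01], [0, 0, -0.005], [0, 0, 0], [0, 0, 0], [0, 0, 0]], gripper=[0.03, 0.03, 0.03, 0.03, 0.03, 0.03, 0.03, 0.03, 0.03])

```text
time: 8.98
tool_pos: [0.4237, 0.1068, 0.1948]
tcp_rot: [3.141, -0.0, -0.004]
wrist_force: [-0.5, -0.6, -4.2]
width: 0.406
grip_force: 52.1
```

Run:
```python
from h import *
w=[]
for i in range(5):
    S=vision.read_camera("scene");w.append(read_state()["wrist_force"])
print(np.mean(w,0),np.std(w,0)); cv2.imwrite("pics/lift2.png",S[150:400,150:500,::-1])
```

```text
[ 0.16062418 -0.28966721 -3.66308656] [0.42074438 0.28089166 0.38259742]
```

View pics/lift2.png

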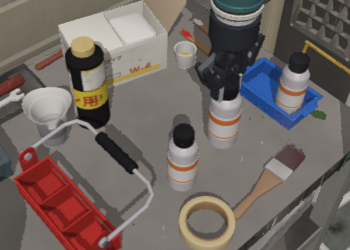

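The wrist reads about 3.66 N, so the second flask is full. The first one stands upright in the tray at crop (291,85). I'm carrying this one to the far bay.

>>> jog_arm(turn=[[0, 0, 0], [0, 0, 0], [0, 0, 0], [0, 0, 0], [0, 0, 0], [0, 0, 0], [0, 0, 0], [0, 0, 0], [0, 0, 0], [0, 0, 0], [0, 0, 0], [0, 0, 0], [0, 0, 0], [0, 0, 0], [0, 0, 0], [0, 0, 0], [0, 0, 0], [0, 0, 0], [0, 0, 0], [0, 0, 0]], delta_pos=[[0, 0, -0.012], [0, 0, -0.02], [0, 0, -0.025], [0, 0, -0.022], [0, -0.01, -0.015], [0, -0.018, 0], [0, -0.025, 0], [0, -0.028, 0], [0.005, -0.03, 0], [0.01, -0.03, 0], [0.015, -0.028, 0], [0.02, -0.026, 0], [0.022, -0.025, 0], [0.022, -0.023, 0], [0.022, -0.02, 0], [0.016, -0.015, 0], [0.01, -0.01, 0], [0.006, -0.006, 0], [0.0025, -0.002, 0], [0, 0, 0]], gripper=[0.03, 0.03, 0.03, 0.03, 0.03, 0.03, 0.03, 0.03, 0.03, 0.03, 0.03, 0.03, 0.03, 0.03, 0.03, 0.03, 0.03, 0.03, 0.03, 0.03], grip_force=70)

```text
time: 10.9
tool_pos: [0.5756, 0.403, 0.2902]
tcp_rot: [3.141, -0.0, -0.001]
wrist_force: [-0.5, -0.2, -3.4]
width: 0.403
grip_force: 72.2
```

Run:
```python
from h import *
T=vision.read_camera("top");S=vision.read_camera("scene");s=read_state();print(s["tool_pos"],s["tcp_rot"])
a=cv2.resize(T[190:320,190:320],(390,390),interpolation=cv2.INTER_CUBIC);b=cv2.resize(S[220:420,130:330],(390,390),interpolation=cv2.INTER_CUBIC)
cv2.imwrite("pics/bay1.png",np.hstack([a,b])[:,:,::-1])
np.set_printoptions(precision=1,suppress=True)
# base circle extremes prediction, base centre at bottom
p=s["tool_pos"]
for z in(p[2]-.118,):
  for d in((0,0),(.027,0),(-.027,0),(0,.027),(0,-.027)): print(d,(proj("scene",(p[0]+d[0],p[1]+d[1],z))-(130,220))*1.95)
for i,X in enumerate([(.574,.403),(.505,.401),(.436,.399)]):print("bay",(proj("scene",(*X,.05))-(130,220))*1.95,(proj("top",(*X,.05))-(190,190))*3)
```

```text
[0.57491152 0.40233183 0.29046906] [ 3.14103962e+00 -5.24616446e-04 -9.22147940e-04]
(0, 0) [ 95.2 132.8]
(0.027, 0) [ 78.7 113.5]
(-0.027, 0) [112.3 152.9]
(0, 0.027) [ 66.2 149.9]
(0, -0.027) [123.4 116.3]
bay [119.7 216.2] [ 96.4 118.9]
bay [163.  265.6] [ 98.8 203.1]
bay [209.8 319.1] [101.4 288.2]
```

View pics/bay1.png

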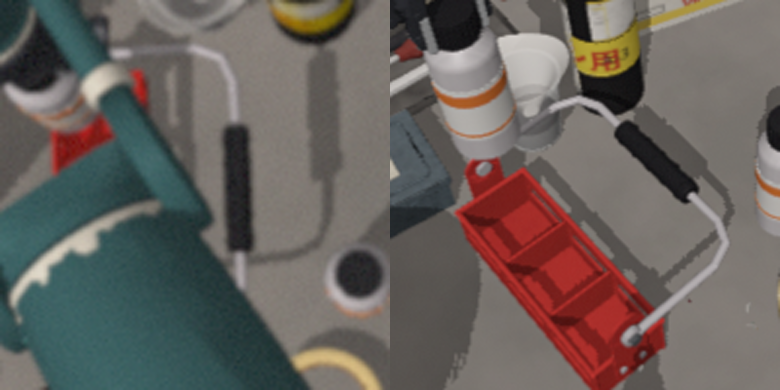

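The second flask hangs upright near (475,90), short of the far bay. The rim appears a few pixels off my prediction, so I'll overlay the prediction on the pictures to check it.

Run:
```python
from h import *
a=.029;out=[]
for n,f,(x0,y0,w,h),k in(("scene","scene0",(150,280,133,150),4),("top","top0",(195,195,66,125),4.8)):
    I=cv2.resize(cv2.imread(f"pics/{f}.png")[y0:y0+h,x0:x0+w],None,fx=k,fy=k,interpolation=cv2.INTER_CUBIC)
    for C,col in(((.505,.401),(255,255,0)),((.505,.396),(0,255,0))):
        P=[proj(n,(C[0]+sx*.105-a*sy*.036,C[1]+a*sx*.105+sy*.036,.05)) for sx,sy in((-1,-1),(-1,1),(1,1),(1,-1))]
        P=((np.array(P)-(x0,y0)+.5)*k).astype(int); cv2.polylines(I,[P],True,col,1)
    out.append(cv2.resize(I,(int(I.shape[1]*598/I.shape[0]),598)))
o=np.hstack(out);cv2.imwrite("pics/ov.png",o[:,:800]);print(o.shape)
```

```text
(598, 845, 3)
```

View pics/ov.png

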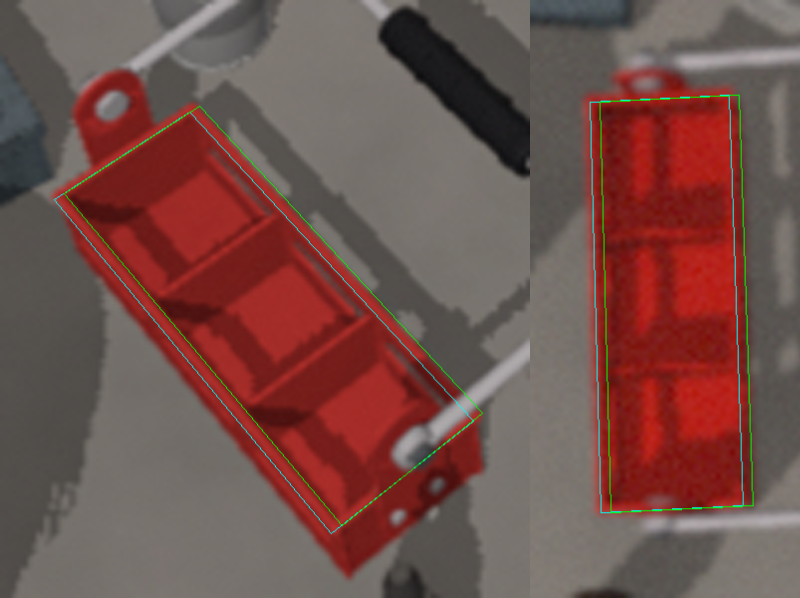

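In the overlay the rim lies between the two hypotheses, so the carrier centre is at y≈0.3995 and the offset is well within the bay's slack. I'm lowering the flask.

>>> jog_arm(turn=[[0, 0, 0], [0, 0, 0], [0, 0, 0], [0, 0, 0], [0, 0, 0], [0, 0, 0], [0, 0, 0], [0, 0, 0], [0, 0, 0], [0, 0, 0], [0, 0, 0], [0, 0, 0], [0, 0, 0]], delta_pos=[[-0.001, 0.0015, 0.012], [0, 0, 0.02], [0, 0, 0.025], [0, 0, 0.025], [0, 0, 0.02], [0, 0, 0.012], [0, 0, 0.01], [0, 0, 0.01], [0, 0, 0.01], [0, 0, 0.01], [0, 0, 0.008], [0, 0, 0.004], [0, 0, 0]], gripper=[0.03, 0.03, 0.03, 0.03, 0.03, 0.03, 0.03, 0.03, 0.03, 0.03, 0.03, 0.03, 0.03])

```text
time: 12.08
tool_pos: [0.5744, 0.4014, 0.1239]
tcp_rot: [3.141, -0.0, -0.001]
wrist_force: [-0.4, -0.2, -3.6]
width: 0.402
grip_force: 72.4
```

>>> jog_arm(turn=[[0, 0, 0], [0, 0, 0], [0, 0, 0]], delta_pos=[[0, 0, 0.001], [0, 0, 0.0005], [0, 0, 0]], gripper=[0.03, 0.03, 0.03])

```text
time: 12.33
tool_pos: [0.5746, 0.4016, 0.1231]
tcp_rot: [-3.141, 0.0, -0.001]
wrist_force: [-0.2, -0.3, -3.6]
width: 0.399
grip_force: 72.4
```

>>> jog_arm(turn=[[0, 0, 0], [0, 0, 0], [0, 0, 0], [0, 0, 0], [0, 0, 0], [0, 0, 0], [0, 0, 0], [0, 0, 0], [0, 0, 0], [0, 0, 0], [0, 0, 0], [0, 0, 0], [0, 0, 0], [0, 0, 0], [0, 0, 0], [0, 0, 0], [0, 0, 0], [0, 0, 0], [0, 0, 0]], delta_pos=[[0, 0, 0.001], [0, 0, 0], [0, 0, 0], [0, 0, 0], [0, 0, 0], [0, 0, -0.01], [0, 0, -0.02], [0, 0, -0.03], [0, 0, -0.03], [0, 0, -0.015], [-0.015, 0.02, 0], [-0.02, 0.032, 0], [-0.02, 0.034, 0], [-0.02, 0.034, 0], [-0.02, 0.034, 0], [-0.02, 0.034, 0], [-0.016, 0.02, 0], [-0.005, 0.004, 0], [0, 0, 0]], gripper=[0.03, 0.038, 0.045, 0.055, 0.065, 0.065, 0.065, 0.065, 0.065, 0.065, 0.065, 0.065, 0.065, 0.065, 0.065, 0.065, 0.065, 0.065, 0.065], grip_force=50)

```text
time: 13.92
tool_pos: [0.4377, 0.1886, 0.2279]
tcp_rot: [-3.141, 0.003, -0.003]
wrist_force: [0.3, 0.2, 1.5]
width: 0.758
grip_force: 0.0
```

Run:
```python
from h import *
S=vision.read_camera("scene");s=read_state();print(s["tool_pos"],s["time"])
cv2.imwrite("pics/after2.png",cv2.resize(S[200:430,140:340,::-1],None,fx=2,fy=2))
h=cv2.cvtColor(S[:,:,::-1].copy(),cv2.COLOR_BGR2HSV);d=cv2.inRange(h,(0,0,0),(180,255,48))
# cap in far bay: check top centre position expected
print(proj("scene",(.574,.401,.142)))
for c in blobs(d,60,(165,215,225,300)):print(cv2.boundingRect(c))
```

```text
[0.43878779 0.18961748 0.22795342] 13.9667
[183.19385663 299.35005083]
(172, 289, 23, 11)
(217, 215, 8, 24)
```

View pics/after2.png

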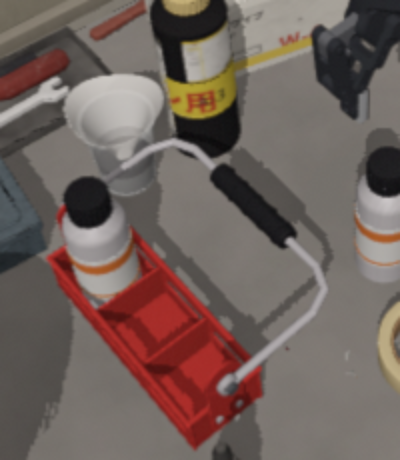

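The full flask stands upright in the far bay, with its cap at crop (88,202). Next is the third flask.

>>> jog_arm(turn=[[0, 0, 0], [0, 0, 0], [0, 0, 0], [0, 0, 0], [0, 0, 0], [0, 0, 0], [0, 0, 0], [0, 0, 0], [0, 0, 0], [0, 0, 0], [0, 0, 0], [0, 0, 0], [0, 0, 0]], delta_pos=[[0, 0, 0.02], [0, 0, 0.02], [0, 0, 0.02], [0, 0, 0.02], [0, 0, 0.015], [0, 0, 0.01], [0, 0, 0.005], [0, 0, 0], [0, 0, 0], [0, 0, 0], [0, 0, 0], [0, 0, 0], [0, 0, 0]], gripper=[0.065, 0.065, 0.065, 0.065, 0.065, 0.065, 0.065, 0.065, 0.03, 0.03, 0.03, 0.03, 0.03], grip_force=50)

```text
time: 15.05
tool_pos: [0.4396, 0.1896, 0.1183]
tcp_rot: [-3.141, 0.0, -0.004]
wrist_force: [-0.2, -1.8, 7.0]
width: 0.403
grip_force: 51.4
```

>>> jog_arm(turn=[[0, 0, 0], [0, 0, 0], [0, 0, 0], [0, 0, 0], [0, 0, 0], [0, 0, 0], [0, 0, 0], [0, 0, 0], [0, 0, 0]], delta_pos=[[0, 0, -0.01], [0, 0, -0.015], [0, 0, -0.02], [0, 0, -0.02], [0, 0, -0.01], [0, 0, -0.005], [0, 0, 0], [0, 0, 0], [0, 0, 0]], gripper=[0.03, 0.03, 0.03, 0.03, 0.03, 0.03, 0.03, 0.03, 0.03])

```text
time: 15.8
tool_pos: [0.4372, 0.1891, 0.1952]
tcp_rot: [3.141, -0.0, -0.004]
wrist_force: [0.3, -0.8, -4.1]
width: 0.404
grip_force: 51.5
```

Run:
```python
from h import *
w=[]
for i in range(5):
    S=vision.read_camera("scene");w.append(read_state()["wrist_force"])
print(np.mean(w,0),np.std(w,0)); cv2.imwrite("pics/lift3.png",S[150:400,150:500,::-1])
```

```text
[-0.15929723  0.18517544 -4.24011637] [0.59802367 0.33315618 0.34406436]
```

This one reads about 4.24 N, so it is full too. It goes to the near bay at (0.436, 0.3975).

>>> jog_arm(turn=[[0, 0, 0], [0, 0, 0], [0, 0, 0], [0, 0, 0], [0, 0, 0], [0, 0, 0], [0, 0, 0], [0, 0, 0], [0, 0, 0], [0, 0, 0], [0, 0, 0], [0, 0, 0], [0, 0, 0], [0, 0, 0], [0, 0, 0], [0, 0, 0]], delta_pos=[[0, 0, -0.012], [0, 0, -0.02], [0, 0, -0.023], [0, 0, -0.015], [0, -0.01, 0], [0, -0.018, 0], [0, -0.024, 0], [0, -0.028, 0], [0, -0.028, 0], [0, -0.028, 0], [0, -0.026, 0], [0, -0.02, 0], [0, -0.014, 0], [0, -0.008, 0], [0, -0.0045, 0], [0, 0, 0]], gripper=[0.03, 0.03, 0.03, 0.03, 0.03, 0.03, 0.03, 0.03, 0.03, 0.03, 0.03, 0.03, 0.03, 0.03, 0.03, 0.03], grip_force=70)

```text
time: 17.38
tool_pos: [0.4382, 0.3983, 0.2664]
tcp_rot: [3.141, 0.001, -0.001]
wrist_force: [-0.3, -0.1, -3.5]
width: 0.393
grip_force: 71.7
```

>>> jog_arm(turn=[[0, 0, 0], [0, 0, 0], [0, 0, 0], [0, 0, 0], [0, 0, 0]], delta_pos=[[0, 0, 0.012], [0, 0, 0.02], [0, 0, 0.025], [0, 0, 0.02], [0, 0, 0.01]], gripper=[0.03, 0.03, 0.03, 0.03, 0.03])

```text
time: 17.8
tool_pos: [0.4367, 0.3951, 0.1757]
tcp_rot: [3.137, -0.002, -0.007]
wrist_force: [-0.2, -0.9, -5.1]
width: 0.395
grip_force: 71.7
```

>>> jog_arm(turn=[[0, 0, 0], [0, 0, 0], [0, 0, 0], [0, 0, 0], [0, 0, 0], [0, 0, 0], [0, 0, 0]], delta_pos=[[0, 0, 0.01], [0, 0, 0.012], [0, 0, 0.012], [0, 0, 0.01], [0, 0, 0.007], [0, 0, 0.003], [0, 0, 0]], gripper=[0.03, 0.03, 0.03, 0.03, 0.03, 0.03, 0.03])

```text
time: 18.38
tool_pos: [0.438, 0.3977, 0.1248]
tcp_rot: [3.141, -0.0, -0.002]
wrist_force: [0.5, 0.2, -4.1]
width: 0.405
grip_force: 71.7
```

>>> jog_arm(turn=[[0, 0, 0], [0, 0, 0], [0, 0, 0], [0, 0, 0], [0, 0, 0], [0, 0, 0], [0, 0, 0], [0, 0, 0], [0, 0, 0], [0, 0, 0], [0, 0, 0], [0, 0, 0], [0, 0, -0.029], [0, 0, 0], [0, 0, 0], [0, 0, 0], [0, 0, 0], [0, 0, 0]], delta_pos=[[0, 0, 0.0015], [0, 0, 0.001], [0, 0, 0], [0, 0, 0], [0, 0, 0], [0, 0, 0], [0, 0, -0.01], [0, 0, -0.02], [0, 0, -0.03], [0, 0, -0.03], [0, 0, -0.015], [0, 0, 0], [0, 0, 0], [0.015, 0.022, 0], [0.018, 0.033, 0], [0.018, 0.033, 0], [0.015, 0.02, 0], [0.006, 0.0065, 0]], gripper=[0.03, 0.03, 0.038, 0.045, 0.055, 0.06, 0.06, 0.06, 0.06, 0.06, 0.06, 0.06, 0.06, 0.06, 0.06, 0.06, 0.06, 0.06], grip_force=30)

```text
time: 19.88
tool_pos: [0.515, 0.2824, 0.2278]
tcp_rot: [3.14, 0.041, -0.0]
wrist_force: [-1.0, 0.5, -0.5]
width: 0.702
grip_force: 0.0
```

Run:
```python
from h import *
np.set_printoptions(precision=4,suppress=True)
S=vision.read_camera("scene");s=read_state();print(s["tool_pos"],s["tcp_rot"],s["time"],s["wrist_force"])
h=cv2.cvtColor(S[:,:,::-1].copy(),cv2.COLOR_BGR2HSV);d=cv2.inRange(h,(0,0,0),(180,255,48))
for c in blobs(d,60,(160,215,300,380)):print(cv2.minAreaRect(c))
for X in((.509,.283,.0976),(.5745,.4013,.142),(.438,.3977,.142)):print(proj("scene",X))
```

```text
[0.5153 0.2828 0.2278] [3.1401 0.0401 0.0003] 19.9333 [ 0.7342  0.1658 -0.0702]
((238.0, 246.5), (63.0, 54.0), 90.0)
((266.2719421386719, 302.2384033203125), (51.747432708740234, 12.284910202026367), 43.726966857910156)
((232.0, 354.0), (26.0, 24.0), 90.0)
((183.6999969482422, 300.6000061035156), (24.349536895751953, 21.81971549987793), 71.56504821777344)
((275.5, 227.5), (25.0, 15.0), 90.0)
[265.5088 302.0162]
[182.8792 299.2596]
[231.3519 353.0507]
```

>>> jog_arm(turn=[[0, 0, 0], [0, 0, 0], [0, 0, 0], [0, 0, 0], [0, 0, 0], [0, 0, 0], [0, 0, 0], [0, 0, 0], [0, 0, 0], [0, 0, 0], [0, 0, 0], [0, 0, 0], [0, 0, 0], [0, 0, 0], [0, 0, 0]], delta_pos=[[-0.005, 0, 0.02], [0, 0, 0.03], [0, 0, 0.03], [0, 0, 0.025], [0, 0, 0.02], [0, 0, 0.014], [0, 0, 0.011], [0, 0, 0], [0, 0, 0], [0, 0, 0], [0, 0, 0], [0, 0, 0], [0, 0, 0], [0, 0, 0], [0, 0, 0]], gripper=[0.06, 0.06, 0.06, 0.06, 0.06, 0.06, 0.06, 0.05, 0.04, 0.03, 0.025, 0.015, 0.015, 0.015, 0.015], grip_force=30)

```text
time: 21.18
tool_pos: [0.5094, 0.2823, 0.0794]
tcp_rot: [3.136, 0.047, 0.001]
wrist_force: [1.2, -11.4, 1.2]
width: 0.249
grip_force: 30.6
```

>>> jog_arm(turn=[[0, 0, 0], [0, 0, 0], [0, 0, 0], [0, 0, 0], [0, 0, 0], [0, 0, 0], [0, 0, 0]], delta_pos=[[0, -0.002, -0.012], [0, -0.003, -0.012], [0, -0.0045, -0.0115], [0, -0.0055, -0.011], [0, -0.0065, -0.0105], [0, -0.0075, -0.0095], [0, -0.009, -0.0085]], gripper=[0.015, 0.015, 0.015, 0.015, 0.015, 0.015, 0.015])

```text
time: 21.77
tool_pos: [0.5085, 0.3145, 0.1564]
tcp_rot: [3.124, 0.047, 0.0]
wrist_force: [-2.9, -32.0, 19.6]
width: 0.246
grip_force: 29.7
```

Run:
```python
from h import *
S=vision.read_camera("scene");s=read_state();print(s["tool_pos"],s["width"],s["wrist_force"])
h=cv2.cvtColor(S[:,:,::-1].copy(),cv2.COLOR_BGR2HSV);d=cv2.inRange(h,(0,0,0),(180,255,48))
cv2.imwrite("pics/mid.png",S[:,:,::-1])
for t in(.735,.9):print(proj("scene",(.509,.399-.117*np.sin(t),.085+.117*np.cos(t))))
```

```text
[0.50854168 0.31667434 0.15887869] 0.2398878442452529 [ -7.0337416  -28.38316397  21.29894118]
[244.03946965 286.95246593]
[251.3791698 288.1012195]
```

The forces are mostly radial strain, about 34 N outward along the handle. I'll let go to relieve it and measure where the sleeve is.

>>> jog_arm(turn=[[0, 0, 0], [0, 0, 0], [0, 0, 0], [0, 0, 0]], delta_pos=[[0, 0, 0], [0, 0, 0], [0, 0, 0], [0, 0, 0]], gripper=[0.03, 0.04, 0.045, 0.045])

```text
time: 22.15
tool_pos: [0.5081, 0.324, 0.1543]
tcp_rot: [-3.14, -0.045, -0.003]
wrist_force: [-1.0, 0.4, 0.1]
width: 0.524
grip_force: 0.0
```

Run:
```python
from h import *
S=vision.read_camera("scene");s=read_state();print(s["tool_pos"],s["tcp_rot"],s["width"],s["wrist_force"])
cv2.imwrite("pics/mid2.png",cv2.resize(S[190:400,150:350,::-1],None,fx=2.8,fy=2.8,interpolation=cv2.INTER_CUBIC))
for t in(.6,.735,.9):
  for dx in(-.119,-.05,.05):print(t,dx,(proj("scene",(.509+dx,.399-.117*np.sin(t)+.029*dx,.085+.117*np.cos(t)))-(150,190))*2.8)
```

```text
[0.50780089 0.32394036 0.15388714] [-3.14025131e+00 -4.53557285e-02 -1.45567229e-03] 0.5250239474247583 [0.2563331  0.17768941 0.04996527]
0.6 -0.119 [377.94628183 404.26173677]
0.6 -0.05 [297.79042229 325.19620773]
0.6 0.05 [193.15798932 222.07389237]
0.735 -0.119 [396.68455357 401.48905402]
0.735 -0.05 [316.96886881 323.75890128]
0.735 0.05 [212.75286147 222.2186148 ]
0.9 -0.119 [416.09403038 402.33926685]
0.9 -0.05 [337.10404313 326.066661  ]
0.9 0.05 [233.64278885 226.23835995]
```

View pics/mid2.png

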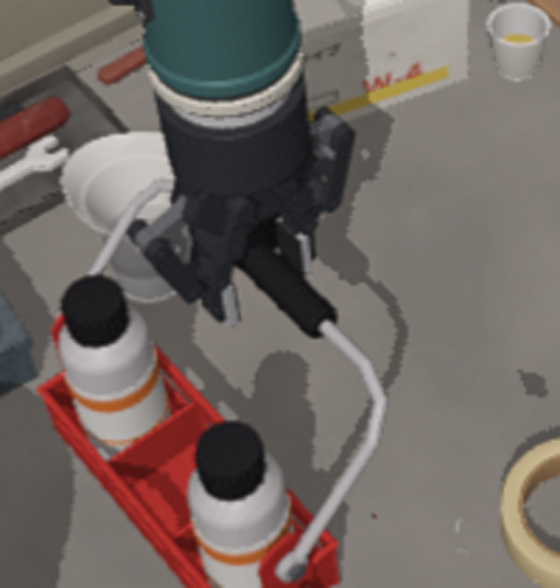

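The picture shows the sleeve between the fingers, its near end at (322,318), so the handle is at about 0.77 rad. Both full flasks stand upright. I'll push it the rest of the way with the fingers only loosely round the sleeve.

>>> jog_arm(turn=[[0, 0, 0], [0, 0, 0], [0, 0, 0], [0, 0, 0], [0, 0, 0], [0, 0, 0], [0, 0, 0], [0, 0, 0], [0, 0, 0], [0, 0, 0]], delta_pos=[[0, 0, 0], [0, 0, 0], [0, -0.01, -0.008], [0, -0.011, -0.007], [0, -0.011, -0.0055], [0, -0.011, -0.004], [0, -0.011, -0.003], [0, -0.011, -0.002], [0, -0.01, -0.0005], [0, 0, 0]], gripper=[0.028, 0.028, 0.028, 0.028, 0.028, 0.028, 0.028, 0.028, 0.028, 0.028], grip_force=20)

```text
time: 23.03
tool_pos: [0.5051, 0.4009, 0.183]
tcp_rot: [-3.14, -0.047, 0.0]
wrist_force: [0.8, -0.2, 0.4]
width: 0.328
grip_force: 0.0
```

>>> jog_arm(turn=[[0, 0, 0], [0, 0, 0], [0, 0, 0], [0, 0, 0]], delta_pos=[[0, -0.003, 0], [0, -0.003, 0], [0, -0.002, 0], [0, 0, 0]], gripper=[0.028, 0.028, 0.028, 0.028])

```text
time: 23.37
tool_pos: [0.5047, 0.4018, 0.1823]
tcp_rot: [3.132, 0.046, -0.004]
wrist_force: [0.5, -14.2, 6.0]
width: 0.324
grip_force: 6.9
```

Run:
```python
from h import *
S=vision.read_camera("scene");T=vision.read_camera("top");s=read_state();print(s["tool_pos"],s["wrist_force"],s["width"])
cv2.imwrite("pics/up.png",S[:,:,::-1]);cv2.imwrite("pics/upt.png",T[:,:,::-1])
```

```text
[0.50472743 0.40178692 0.18226303] [ -0.54233448 -13.91752046   5.73688274] 0.3304017349027765
```

The tool stalls at y=0.402 with 14 N, so the handle is at its stop. I'm backing off, opening and lifting away.

>>> jog_arm(turn=[[0, 0, 0], [0, 0, 0], [0, 0, 0], [0, 0, 0], [0, 0, 0], [0, 0, 0], [0, 0, 0], [0, 0, 0], [0, 0, 0], [0, 0, 0]], delta_pos=[[0, 0.008, 0], [0, 0, 0], [0, 0, 0], [0, 0, 0], [0, 0, -0.02], [0, 0, -0.03], [0, 0, -0.03], [0, 0.02, -0.02], [0, 0.03, -0.01], [0, 0, 0]], gripper=[0.032, 0.045, 0.06, 0.065, 0.065, 0.065, 0.065, 0.065, 0.065, 0.065])

```text
time: 24.3
tool_pos: [0.5086, 0.3466, 0.2978]
tcp_rot: [-3.14, -0.044, -0.009]
wrist_force: [0.1, 1.1, 0.3]
width: 0.761
grip_force: 0.0
```

Run:
```python
from h import *
np.set_printoptions(precision=4,suppress=True)
S=vision.read_camera("scene");T=vision.read_camera("top");s=read_state();print(s["tool_pos"],s["wrist_force"])
cv2.imwrite("pics/fs.png",S[:,:,::-1]);cv2.imwrite("pics/ft.png",T[:,:,::-1])
h=cv2.cvtColor(S[:,:,::-1].copy(),cv2.COLOR_BGR2HSV);d=cv2.inRange(h,(0,0,0),(180,255,48))
for c in blobs(d,60,(150,200,420,380)):print(cv2.minAreaRect(c))
for t in(0,.12):print("grip",t,proj("scene",(.509,.399-.117*np.sin(t),.085+.117*np.cos(t))))
for n,X in dict(far=(.5745,.4013,.142),near=(.438,.3977,.142),tray=(.425,-.101,.142)).items():print(n,proj("scene",X))
```

```text
[0.5072 0.3486 0.2943] [-0.438   0.3632  1.1929]
((207.0, 225.5), (51.0, 92.0), 90.0)
((196.00001525878906, 308.5000305175781), (58.68986129760742, 30.405588150024414), 45.0)
((243.90553283691406, 266.0950622558594), (24.066572189331055, 35.20235061645508), 74.57783508300781)
((229.61537170410156, 355.4230651855469), (26.34825897216797, 19.969207763671875), 56.3099365234375)
grip 0 [199.6081 301.2949]
grip 0.12 [207.5827 296.7897]
far [182.8792 299.2596]
near [231.3519 353.0507]
tray [448.2638 211.1277]
```

Run:
```python
from h import *
S=cv2.imread("pics/fs.png");h=cv2.cvtColor(S,cv2.COLOR_BGR2HSV);d=cv2.inRange(h,(0,0,0),(180,255,48))
c=[c for c in blobs(d,60,(150,200,420,380)) if abs(cv2.minAreaRect(c)[0][0]-196)<3][0][:,0]
print("sleeve tip",c[np.argmax(c.sum(1))],"right edge",c[np.argmax(c[:,0]-c[:,1])])
for t in(0,.12,.3):print(t,"end axis",proj("scene",(.509-.05,.399-.0015-.117*np.sin(t),.085+.117*np.cos(t))))
for c in blobs(d,60,(425,190,475,240)):print("tray cap",cv2.minAreaRect(c))
```

```text
sleeve tip [224 322] right edge [207 298]
0 end axis [218.77818062 321.8312533 ]
0.12 end axis [226.83926415 316.99224409]
0.3 end axis [238.62729251 311.27109871]
tray cap ((449.0, 212.0), (20.0, 20.0), 90.0)
```

The sleeve's edge matches the upright prediction to within about 0.02 rad, and all three caps are where they should be. Handing in.

```bash
python3 -c "
from workcell import ticket
print(ticket.finish_job())"
```

```text
the job is handed in; nothing more can be done
None
```

I handed the job in, with no verdict shown: the two full flasks stand in the carrier's far and near bays, the empty one stands in the tray, and the handle is upright at its stop.

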